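# Shut the red valve in the covered valve box

## Task

On the bench stands a grey valve box with a flat metal cover. Push the cover straight back, away from the box's front, all the way along its rails to uncover two valve levers, then push the lever with the red grip fully shut (a quarter turn clockwise seen from above, to its stop). Only push, never lift the cover; leave the lever with the black grip as it is and do not disturb the things around the box.

Things in the scene. Friction and masses are not known exactly. Their poses are not given: they have to be found in the camera images.
- valve_box: Grey valve box fixed to the bench, 342 (x) x 282 (y) x 75 mm high. Origin on the bench under the middle of the valve bay; +x to the box's back, +y to its left. Front face (two brass outlets) at x = -97, back face at +245 mm. Ledges at the sides, 65 mm up, carry the cover, which slides along x between 75 mm high lips. Behind the bay is a closed blue housing, 55 mm high.
- cover: Loose flat aluminium cover, 168 (x) x 262 (y) x 5 mm, about 0.35 kg, on the box's ledges; origin at the middle of its underside, 65 mm above the bench; axes as the box's. At the start its x in the box's frame is 0 to +15 mm (bay covered); it slides to +153 mm, where it meets the rear lip, and counts as fully back beyond +125 mm. 2 mm play at each side.
- cover_rib (a point): Middle of the black push rib on the cover's top: 14 (x) x 110 (y) mm, from the cover's top (70 mm above the bench) up to 89 mm. This point is 20 mm in front (-x) of the cover's middle and 79 mm above the bench. Push its front face to slide the cover; a few newtons suffice.
- bay_floor (a point): Middle of the floor of the valve bay, 5 mm above the bench, over the box's origin. The open bay spans 85 mm to the front, 80 mm to the back and 118 mm to either side of this point. Pipes under the levers reach up to 25 mm above the bench, the header pipe at the back 28 mm, the brass valve bodies 30 mm. Once uncovered there is free room for fingers between the levers and the walls.
- red_lever (a joint): Angle of the lever with the red grip: 0 = open, lever pointing to the box's front (-x of the box); 1.57 = shut, at its stop, lever pointing to the box's left (+y). It grows clockwise seen from above. Starts at 0 to 0.2. Turns with about 0.15 N m of friction and stays where it is left.
- red_pivot (a point): Point on the vertical turning axis of the red lever, 52 mm above the bench, in the valve bay (30 mm behind its origin, 56 mm right or 50 mm left of the box's centre line; the two valves swap places). Hidden under the cover at the start.
- red_grip (a point): Middle of the red grip, 45 mm from the pivot. The grip is a bar 44 mm long (18 to 62 mm from the pivot), 14 mm wide, its underside 44 and its top 60 mm above the bench.
- black_grip (a point): Middle of the black grip of the other lever, of the same size and build and likewise 45 mm from its pivot; it is open (0 to 0.2 rad, same sense) and must stay where it is.
- ink_pot: Green ink pot with black cap, 44 mm diameter, 51 mm high, standing left of the box. Origin under its middle. Bystander.
- cutter: Lino cutter with wooden handle, 22 x 91 x 23 mm, lying on the mat to the right of the box. Origin under its middle. Bystander.
- tape_1: Roll of cream masking tape, about 103 mm diameter, 25 mm high, lying flat. Bystander.
- dye_pot_a: Glass pot with yellowish dye, 82 mm diameter, 54 mm high. Bystander.
- brayer: Ink roller with red handle, 152 x 85 x 31 mm, lying. Bystander.

How it is judged (in metres and radians):
On the way, in this order (a step that is already met when the one before it is completed fails the run):
1. the cover has been pushed back on its rails (x of cover in the frame of valve_box above 0.125 m), for 0.1 s.
2. the red lever has been pushed shut (value of joint red_lever above 1.4 rad), for 0.2 s.
At the end, for the whole second after the job is handed in: The cover lies flat on the rails, at rest, more than 125 mm back from its closed place; the red lever is shut to more than 1.4 rad of 1.57; the black grip is within 12 mm and every bystander within 30 mm of where it was (x of cover in the frame of valve_box above 0.125 m and height (world z) of cover between 0.058 and 0.072 m and angle between cover's own z axis and vertical below 0.06 rad and linear speed of cover below 0.02 m/s and value of joint red_lever above 1.4 rad and distance of black_grip from where it was at the start of the episode below 0.012 m and distance of each of ink_pot, cutter, tape_1, dye_pot_a, brayer from where it was at the start of the episode below 0.03 m); the robot touches nothing.
It fails at once if the cover is lifted off its rails (more than 15 mm up) or tipped by more than 0.15 rad (height (world z) of cover above 0.08 m or angle between cover's own z axis and vertical above 0.15 rad).
It fails at once if the black lever is moved (its grip by more than 12 mm) (distance of black_grip from where it was at the start of the episode above 0.012 m).
It fails at once if a bystander is displaced by more than 30 mm (distance of any of ink_pot, cutter, tape_1, dye_pot_a, brayer from where it was at the start of the episode above 0.03 m).
It also fails if it takes over 45 s, if anything falls off the work surface, if the arm or the gripper's body presses on something with over 40 N, if the wrist force passes 120 N, or if a joint passes its speed limit or range.

## Robot

A 6-joint arm with a two-finger parallel gripper is mounted at the origin on a cart in front of the work surface, level with it; the furniture and walls round the work are solid. World frame = base frame: x ahead of the robot, y to its left, z up, the work surface at z = 0. Lengths are in m, angles in degrees, forces in N, time in s.
With the tool pointing down it reaches from about 0.375 to 0.9 m from the base axis. Payload 3.1 kg.
Tool frame: the origin (TCP) lies between the finger pads; the fingertips stand 22 mm ahead of it and the grasp point (between the pads) lies 3 mm ahead of it; y points along the fingers, x is the direction in which the jaws open and shut, and the axes are right-handed (so a half turn about y gives the same grasp; the last joint's range is limited). The gripper opens to 87 mm and grips with 3 to 60 N. Pads are 19 mm wide; open, the fingers measure 117 mm over their backs; the gripper's body (75 mm by 190 mm) begins 51 mm behind the grasp point.
Start: joints at [-74.227, 30.224, 82.088, -0, 67.689, -10.227], TCP at [0.274, -0.562, 0.245] pointing down, gripper open.
Joint ranges: [-176.69, 176.69], [-43.24, 126.21], [12.49, 139.97], [-82, 262], [0, 151.66], [-163.58, 163.58]. Speed limits (degrees/s): [159.86, 159.86, 180, 180, 180, 180].

## Interface

Orientations are given as a 3x3 rotation matrix whose columns are the frame's x, y, z axes.
In Python, from rig import bot, imaging, workorder gives the robot as it stands. The module is installed in compiled form; this text tells all that it offers.
- The arm moves only by the tool drive_tool, never from a script. Its argument "commands" is a list of rows, each an object of numbers: "dx", "dy", "dz": the shift along the tool's x, y, z normalised to -1 to 1, where 1 is 4 cm; "wx", "wy", "wz": the turn, a rotation vector about the tool's x, y, z normalised to -1 to 1, where 1 is pi/2 rad; "grip": the finger opening in mm, from 0 to 87. In form: [{"dx": .., "dy": .., "dz": .., "wx": .., "wy": .., "wz": .., "grip": ..}, ...]. A call has 1 to 8 rows; each row shifts and turns the commanded pose from where the row before left it, along the tool's axes as they then stand; what a row does not reach is not made up. A row lasts 1/8 s, in which the tool goes at most 62.5 mm and 10.7 degrees, less where a joint would pass 70% of its speed; a pose out of reach is approached as far as the arm can. A call with a number of a shift or a turn outside -1 to 1 is refused whole. A call with a gripper value outside its range is refused whole. The fingers move at their own pace and stop on an object; the grip force is fixed at half the most. Time passes only in rows, so rows that do not move let the fingers close. It gives the time, the measured TCP pose, the force and the opening at its end, in the units of the state.
- bot.read_state(): the state, without advancing time (a new reading comes with each control period).
- imaging.capture(name): name is "side" or "top"; returns (picture, depth): 420x560x3 uint8, red, green, blue; 420x560 float32, m along the optical axis (not along the pixel's ray), 0 where there is no reading.
- imaging.get_calibration(name): a dict with "mtx" (3x3 intrinsics, pixels), "dist" ([k1, k2, p1, p2, k3] as OpenCV has them; the pictures are not rectified), "world_to_cam" (4x4, takes a point from world to camera coordinates). Camera axes: x right, y down, z forward; pixel columns grow to the right and rows downward; lengths in m; the calibration is good to about 2 mm. A picture is of the moment at which its call begins. get_calibration takes no time and is no camera call.
- workorder.hand_in(): hands the job in, once; it reports no verdict.
The state is a dict: "time_s": time; "joint_positions": joint angles; "qvel": joint speeds; "tau": joint torques, N m; "position": TCP position; "tcp_rot": TCP orientation; "force": force on the tool from outside, world axes, zero at the start; "moment": the same for the moment, N m; "opening": opening from 0.0 (shut) to 1.0 (fully open).
Only numpy, scipy, OpenCV 4.12 (cv2) and the standard library are available. Lean on these libraries where they do the work, as an engineer would, in place of code of your own. Each camera call takes 0.05 s, during which the arm holds its last target. There are 200 camera calls.

## Working session

There is one attempt and no reset: what is moved stays moved. The work goes in short steps, Python scripts to look and compute and a tool call to move; the robot and the scene stay as the last step left them, time stands still between calls to the robot, and variables do not carry over. Pictures are saved under pics/ and viewed, on a budget of 10 in all, crops included, one or two more only if the job needs it, and the job is handed in when it is done.

Besides the shell and the picture viewer there is one more tool, called after "Emit:" as name([rows], argument=value, ...), one row to a line, values as JSON. drive_tool: Moves the arm, as the interface text tells. Its arguments: {"type":"object","properties":{"commands":{"type":"array"}},"required":["commands"]}

```bash
mkdir -p pics; cat > h.py <<'E'
import numpy as np, cv2
from rig import bot, imaging, workorder
def cap(n,f=None):
    im,d=imaging.capture(n)
    if f: cv2.imwrite('pics/'+f,im[:,:,::-1])
    return im,d
def ray(n,uv,z):
    c=imaging.get_calibration(n);K=np.array(c['mtx']);T=np.array(c['world_to_cam'])
    p=cv2.undistortPoints(np.array(uv,float).reshape(-1,1,2),K,np.array(c['dist'])).reshape(-1,2)
    R=T[:3,:3];o=-R.T@T[:3,3];d=np.c_[p,np.ones(len(p))]@R
    return o+d*((z-o[2])/d[:,2])[:,None]
E
python3 - <<'E'
from h import *
a,_=cap('top','t0.png');b,_=cap('side','s0.png')
s=bot.read_state();print(s['position'],np.round(s['tcp_rot'],3),s['time_s'],s['opening'])
for n in('top','side'):print(np.round(imaging.get_calibration(n)['world_to_cam'],2))
E
```

```text
[ 0.27386649 -0.56112935  0.24367967] [[ 0.438 -0.001  0.899]
 [-0.899  0.002  0.438]
 [-0.002 -1.     0.   ]] 0.1 1.0017982831844434
[[ 0.04 -1.    0.01 -0.14]
 [-0.97 -0.04 -0.23  0.47]
 [ 0.23  0.   -0.97  1.25]
 [ 0.    0.    0.    1.  ]]
[[ 0.83 -0.56  0.02 -0.46]
 [-0.25 -0.4  -0.88  0.12]
 [ 0.5   0.73 -0.47  1.02]
 [ 0.    0.    0.    1.  ]]
```

View pics/t0.png

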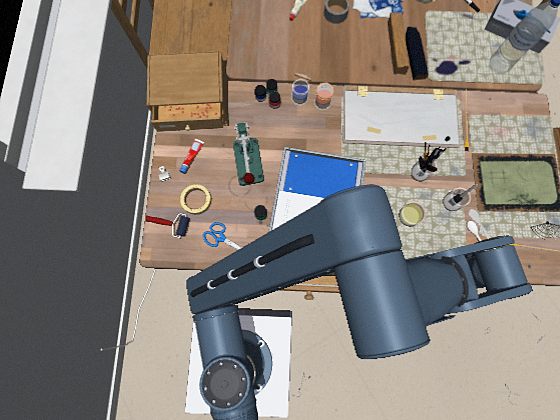

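View pics/s0.png

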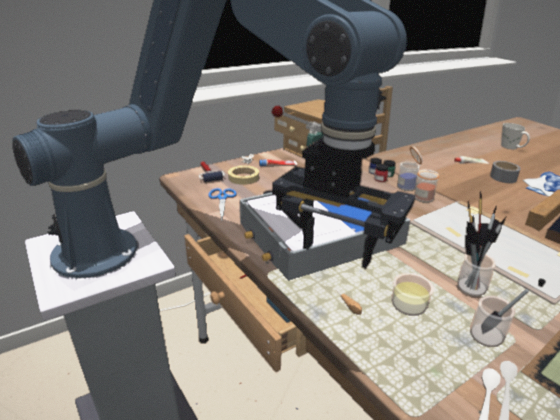

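The top view shows the box's back end at (284,149) and (367,160), with the blue housing below it and the arm over the front. The side view shows the whole box, with brass outlets at about (250,232) and (265,258), and the gripper above it at about (340,210). I'll cast the corners to world points.

```bash
python3 - <<'E'
from h import *
print(np.round(ray('top',[(284,149),(367,160),(272,225)],.075),3))
print('side top corners',np.round(ray('side',[(241,196),(289,247),(406,217)],.075),3))
print('bot',np.round(ray('side',[(245,216),(291,270),(403,236)],0.0),3))
print('ink',ray('top',[(260,213)],.05).round(3),'tape',ray('top',[(195,199)],.025).round(3),'dye',ray('top',[(411,214)],.05).round(3),'cutter',ray('side',[(350,302)],.015).round(3))
im,_=cap('side');cv2.imwrite('pics/s1.png',cv2.resize(im[150:330,200:440,::-1],None,fx=3.3,fy=3.3,interpolation=cv2.INTER_CUBIC))
E
```

```text
[[ 0.7   -0.114  0.075]
 [ 0.673 -0.397  0.075]
 [ 0.434 -0.086  0.075]]
side top corners [[ 0.386 -0.064  0.075]
 [ 0.354 -0.332  0.075]
 [ 0.675 -0.381  0.075]]
bot [[ 0.405 -0.048  0.   ]
 [ 0.369 -0.322  0.   ]
 [ 0.702 -0.363  0.   ]]
ink [[ 0.478 -0.044  0.05 ]] tape [[0.524 0.183 0.025]] dye [[ 0.497 -0.548  0.05 ]] cutter [[ 0.396 -0.491  0.015]]
```

View pics/s1.png

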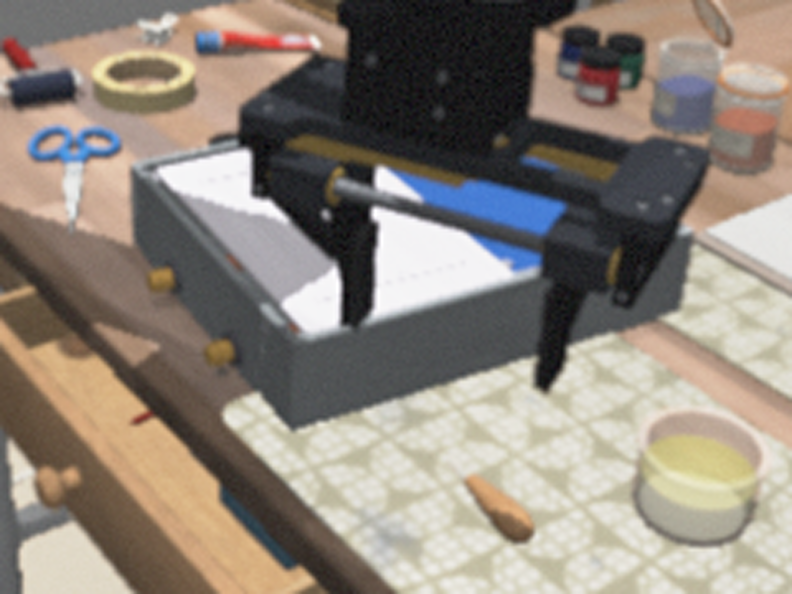

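Box yaw is about -6°, but the gripper hides the rib from the side camera. I'll move in front of the box with the fingers closed and the jaw axis along the box's y.

Emit:
drive_tool([
  {"wy": 0.117,"dy": -0.5,"grip": 0},
  {"wy": 0.117,"grip": 0},
  {"wy": 0.117,"grip": 0},
  {"dx": -1,"grip": 0},
  {"dx": -1,"grip": 0},
  {"dx": -1,"grip": 0},
  {"dx": -1,"grip": 0},
  {"dx": -1,"grip": 0},
])

```text
schema error: expected keys dx, dy, dz, wx, wy, wz, grip
```

Emit:
drive_tool([
  {"dx": -1,"grip": 0},
  {"dx": -1,"dz": 0.5,"grip": 0},
  {"dx": -1,"dz": 0.3,"grip": 0},
  {"dx": -0.9,"grip": 0},
  {"grip": 0},
  {"grip": 0},
])

```text
schema error: expected keys dx, dy, dz, wx, wy, wz, grip
```

```bash
python3 - <<'E'
from h import *
a,_=cap('top');b,_=cap('side')
A=cv2.resize(a[120:320,170:430,::-1],None,fx=2.6,fy=2.6,interpolation=cv2.INTER_CUBIC);B=cv2.resize(b[150:330,200:440,::-1],None,fx=2.6,fy=2.6,interpolation=cv2.INTER_CUBIC)
cv2.imwrite('pics/t2.png',A);cv2.imwrite('pics/s2.png',B)
s=bot.read_state();print(s['position'],np.round(s['tcp_rot'],3),s['time_s'],s['force'])
E
```

```text
[ 0.27390364 -0.56142103  0.24405824] [[ 0.438 -0.     0.899]
 [-0.899  0.001  0.438]
 [-0.001 -1.     0.   ]] 0.25 [ 0.36677553  0.13115273 -0.33660843]
```

View pics/t2.png

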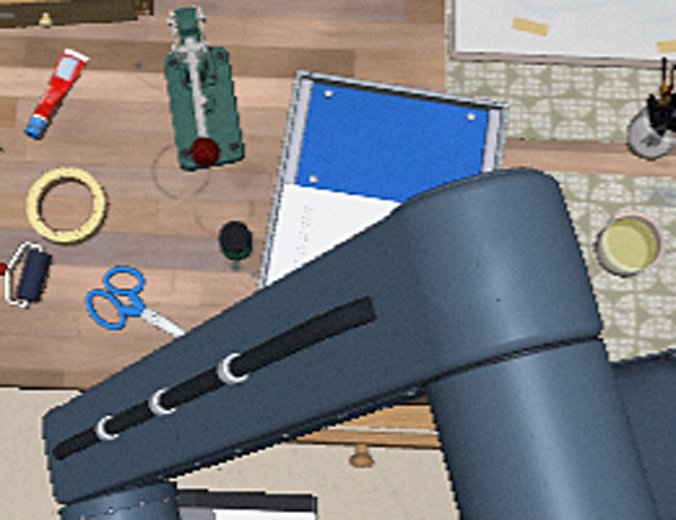

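View pics/s2.png

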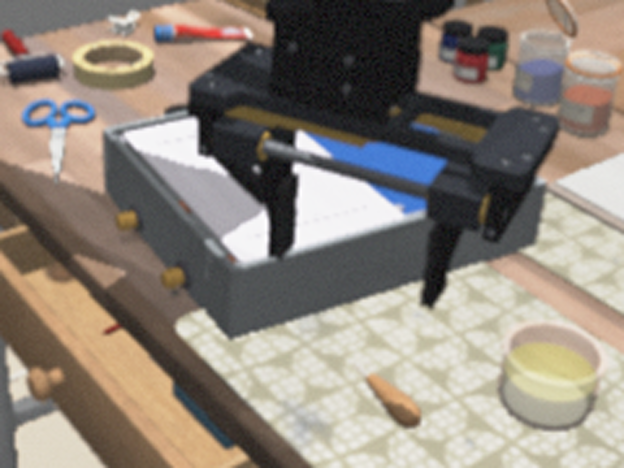

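All keys are required in every row, so nothing moved. Repeating the moves with complete rows.

Emit:
drive_tool([
  {"dx": 0,"dy": -0.5,"dz": 0,"wx": 0,"wy": 0.117,"wz": 0,"grip": 0},
  {"dx": 0,"dy": 0,"dz": 0,"wx": 0,"wy": 0.117,"wz": 0,"grip": 0},
  {"dx": 0,"dy": 0,"dz": 0,"wx": 0,"wy": 0.117,"wz": 0,"grip": 0},
  {"dx": -1,"dy": 0,"dz": 0,"wx": 0,"wy": 0,"wz": 0,"grip": 0},
  {"dx": -1,"dy": 0,"dz": 0,"wx": 0,"wy": 0,"wz": 0,"grip": 0},
  {"dx": -1,"dy": 0,"dz": 0,"wx": 0,"wy": 0,"wz": 0,"grip": 0},
  {"dx": -1,"dy": 0,"dz": 0,"wx": 0,"wy": 0,"wz": 0,"grip": 0},
  {"dx": -1,"dy": 0,"dz": 0,"wx": 0,"wy": 0,"wz": 0,"grip": 0},
])

```text
time_s: 1.25
position: [0.2935, -0.3613, 0.2646]
tcp_rot: [[-0.098, 0.0, 0.995], [-0.995, -0.0, -0.098], [-0.0, -1.0, 0.0]]
force: [0.0, 0.1, 0.1]
opening: 0.169
```

Emit:
drive_tool([
  {"dx": -1,"dy": 0,"dz": 0,"wx": 0,"wy": 0,"wz": 0,"grip": 0},
  {"dx": -1,"dy": 0,"dz": 0.5,"wx": 0,"wy": 0,"wz": 0,"grip": 0},
  {"dx": -1,"dy": 0,"dz": 0.5,"wx": 0,"wy": 0,"wz": 0,"grip": 0},
  {"dx": -1,"dy": 0,"dz": 0,"wx": 0,"wy": 0,"wz": 0,"grip": 0},
  {"dx": 0,"dy": 0,"dz": 0,"wx": 0,"wy": 0,"wz": 0,"grip": 0},
  {"dx": 0,"dy": 0,"dz": 0,"wx": 0,"wy": 0,"wz": 0,"grip": 0},
])

```text
time_s: 2.0
position: [0.3493, -0.208, 0.2648]
tcp_rot: [[-0.097, 0.001, 0.995], [-0.995, -0.001, -0.097], [0.001, -1.0, 0.001]]
force: [-0.2, -0.4, 0.8]
opening: 0.009
```

```bash
python3 - <<'E'
from h import *
a,_=cap('top');b,_=cap('side')
A=cv2.resize(a[120:320,230:430,::-1],None,fx=2,fy=2,interpolation=cv2.INTER_CUBIC);B=cv2.resize(b[170:290,220:420,::-1],None,fx=4,fy=4,interpolation=cv2.INTER_CUBIC)
C=np.zeros((480+0,800,3),np.uint8);cv2.imwrite('pics/s3.png',B);cv2.imwrite('pics/t3.png',A)
s=bot.read_state();print(s['position'],np.round(s['tcp_rot'],3),s['time_s'],s['force'])
E
```

```text
[ 0.34916603 -0.20861679  0.26473646] [[-0.098  0.001  0.995]
 [-0.995 -0.001 -0.098]
 [ 0.001 -1.     0.001]] 2.1 [ 0.89713059 -0.96760134 -0.05413386]
```

View pics/s3.png

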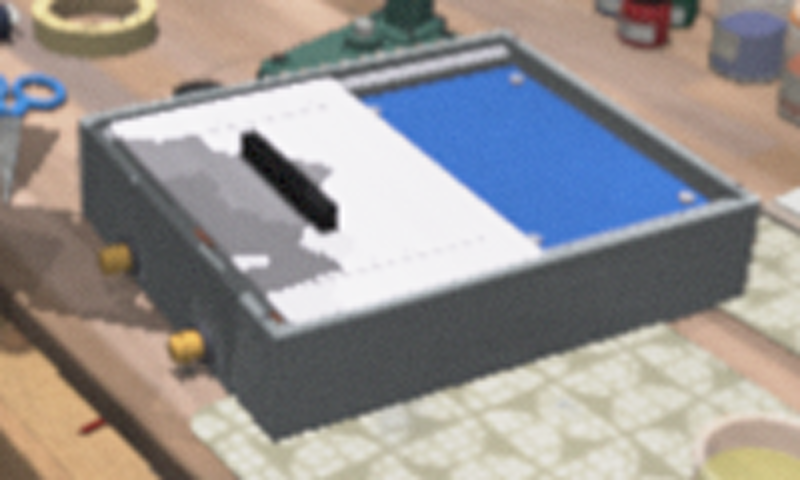

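The side view shows the whole box: top corners at crop (83,122), (277,330), (757,200) and (508,38), and the black rib from (245,140) to (335,225), clear of the arm.

```bash
python3 - <<'E'
from h import *
f=lambda L:[(x/4+220,y/4+170) for x,y in L]
P=ray('side',f([(83,122),(277,330),(757,200),(508,38)]),.075)[:,:2]
yaw=np.arctan2(*(P[2]+P[3]-P[0]-P[1])[::-1]); y2=np.arctan2(*(P[0]+P[3]-P[1]-P[2])[::-1])-np.pi/2
print(P.round(3),np.degrees([yaw,y2]))
X=np.array([np.cos(yaw),np.sin(yaw)]);print('orig',P.mean(0)-.074*X)
b,_=cap('side');m=(b.max(2)<50).astype(np.uint8);m[:195]=0;m[230:]=0;m[:,:275]=0;m[:,310:]=0
v,u=np.nonzero(m);c,sz,an=cv2.minAreaRect(np.c_[u,v].astype(np.float32));print(len(u),c,sz,u.min(),u.max(),v.min(),v.max())
print('rib mid',ray('side',[c],.079).round(3))
print('top blue corners');a,_=cap('top')
E
```

```text
[[ 0.372 -0.086]
 [ 0.342 -0.35 ]
 [ 0.671 -0.396]
 [ 0.699 -0.135]] [-8.25200853 -6.36305455]
orig [ 0.44793832 -0.23111721]
165 (291.7500305175781, 214.75001525878906) (30.405588150024414, 5.656853675842285) 281 303 204 226
rib mid [[ 0.437 -0.225  0.079]]
top blue corners
```

Estimates: box yaw about -6.5°, origin about (0.447, -0.231), rib about (0.437, -0.225). Next I'll lower in front of the rib.

Emit:
drive_tool([
  {"dx": 0.25,"dy": 0,"dz": 1,"wx": 0,"wy": 0.01,"wz": 0,"grip": 0},
  {"dx": 0,"dy": 1,"dz": 0,"wx": 0,"wy": 0,"wz": 0,"grip": 0},
  {"dx": 0,"dy": 1,"dz": 0,"wx": 0,"wy": 0,"wz": 0,"grip": 0},
  {"dx": 0,"dy": 1,"dz": 0,"wx": 0,"wy": 0,"wz": 0,"grip": 0},
  {"dx": 0,"dy": 0.8,"dz": 0,"wx": 0,"wy": 0,"wz": 0,"grip": 0},
  {"dx": 0,"dy": 0.37,"dz": 0,"wx": 0,"wy": 0,"wz": 0,"grip": 0},
  {"dx": 0,"dy": 0,"dz": 0,"wx": 0,"wy": 0,"wz": 0,"grip": 0},
])

```text
time_s: 3.08
position: [0.3872, -0.2215, 0.0966]
tcp_rot: [[-0.114, -0.002, 0.993], [-0.993, 0.002, -0.114], [-0.002, -1.0, -0.002]]
force: [-0.1, -0.3, -0.0]
opening: 0.006
```

Emit:
drive_tool([
  {"dx": 0,"dy": 0,"dz": 0.25,"wx": 0,"wy": 0,"wz": 0,"grip": 0},
  {"dx": 0,"dy": 0,"dz": 0.25,"wx": 0,"wy": 0,"wz": 0,"grip": 0},
  {"dx": 0,"dy": 0,"dz": 0.25,"wx": 0,"wy": 0,"wz": 0,"grip": 0},
  {"dx": 0,"dy": 0,"dz": 0.25,"wx": 0,"wy": 0,"wz": 0,"grip": 0},
])

```text
time_s: 3.58
position: [0.4276, -0.2253, 0.0981]
tcp_rot: [[-0.112, -0.001, 0.994], [-0.994, 0.001, -0.112], [-0.0, -1.0, -0.001]]
force: [-3.3, 0.6, 2.4]
opening: 0.01
```

Contact at -3.3 N. Continuing to push.

Emit:
drive_tool([
  {"dx": 0,"dy": 0,"dz": 0.3,"wx": 0,"wy": 0,"wz": 0,"grip": 0},
  {"dx": 0,"dy": 0,"dz": 0.3,"wx": 0,"wy": 0,"wz": 0,"grip": 0},
  {"dx": 0,"dy": 0,"dz": 0.3,"wx": 0,"wy": 0,"wz": 0,"grip": 0},
  {"dx": 0,"dy": 0,"dz": 0.3,"wx": 0,"wy": 0,"wz": 0,"grip": 0},
])

```text
time_s: 4.08
position: [0.4745, -0.231, 0.0978]
tcp_rot: [[-0.112, -0.003, 0.994], [-0.994, 0.0, -0.112], [-0.0, -1.0, -0.003]]
force: [-5.5, -2.8, 3.1]
opening: 0.008
```

Emit:
drive_tool([
  {"dx": 0,"dy": 0,"dz": 0.3,"wx": 0,"wy": 0,"wz": 0,"grip": 0},
  {"dx": 0,"dy": 0,"dz": 0.3,"wx": 0,"wy": 0,"wz": 0,"grip": 0},
  {"dx": 0,"dy": 0,"dz": 0.3,"wx": 0,"wy": 0,"wz": 0,"grip": 0},
  {"dx": 0,"dy": 0,"dz": 0.3,"wx": 0,"wy": 0,"wz": 0,"grip": 0},
  {"dx": 0,"dy": 0,"dz": 0.3,"wx": 0,"wy": 0,"wz": 0,"grip": 0},
])

```text
time_s: 4.7
position: [0.5336, -0.2381, 0.0977]
tcp_rot: [[-0.112, -0.004, 0.994], [-0.994, -0.0, -0.112], [0.0, -1.0, -0.004]]
force: [-3.9, -1.8, 0.8]
opening: 0.004
```

Emit:
drive_tool([
  {"dx": 0,"dy": 0,"dz": 0.25,"wx": 0,"wy": 0,"wz": 0,"grip": 0},
  {"dx": 0,"dy": 0,"dz": 0.2,"wx": 0,"wy": 0,"wz": 0,"grip": 0},
  {"dx": 0,"dy": 0,"dz": 0.1,"wx": 0,"wy": 0,"wz": 0,"grip": 0},
])

```text
time_s: 5.08
position: [0.5565, -0.2406, 0.0976]
tcp_rot: [[-0.112, -0.002, 0.994], [-0.994, -0.0, -0.112], [0.0, -1.0, -0.002]]
force: [-5.9, -2.1, 3.1]
opening: 0.004
```

Emit:
drive_tool([
  {"dx": 0,"dy": 0,"dz": 0.1,"wx": 0,"wy": 0,"wz": 0,"grip": 0},
  {"dx": 0,"dy": 0,"dz": 0,"wx": 0,"wy": 0,"wz": 0,"grip": 0},
])

```text
time_s: 5.32
position: [0.5611, -0.2408, 0.0976]
tcp_rot: [[-0.113, 0.001, 0.994], [-0.994, 0.0, -0.113], [-0.0, -1.0, 0.001]]
force: [-1.7, -1.2, -0.4]
opening: 0.004
```

Emit:
drive_tool([
  {"dx": 0,"dy": 0,"dz": 0.1,"wx": 0,"wy": 0,"wz": 0,"grip": 0},
  {"dx": 0,"dy": 0,"dz": 0,"wx": 0,"wy": 0,"wz": 0,"grip": 0},
])

```text
time_s: 5.58
position: [0.5651, -0.241, 0.0977]
tcp_rot: [[-0.113, 0.001, 0.994], [-0.994, 0.0, -0.113], [-0.0, -1.0, 0.001]]
force: [-2.0, 0.3, 0.2]
opening: 0.005
```

Emit:
drive_tool([
  {"dx": 0,"dy": 0,"dz": -0.7,"wx": 0,"wy": 0,"wz": 0,"grip": 0},
  {"dx": 0,"dy": -1,"dz": -0.5,"wx": 0,"wy": 0,"wz": 0,"grip": 0},
  {"dx": 0,"dy": -1,"dz": -1,"wx": 0,"wy": 0,"wz": 0,"grip": 0},
  {"dx": 0,"dy": -1,"dz": -1,"wx": 0,"wy": 0,"wz": 0,"grip": 0},
  {"dx": 0,"dy": -1,"dz": -1,"wx": 0,"wy": 0,"wz": 0,"grip": 0},
  {"dx": 0,"dy": 0,"dz": -1,"wx": 0,"wy": 0,"wz": 0,"grip": 0},
  {"dx": 0,"dy": 0,"dz": 0,"wx": 0,"wy": 0,"wz": 0,"grip": 0},
  {"dx": 0,"dy": 0,"dz": 0,"wx": 0,"wy": 0,"wz": 0,"grip": 0},
])

```text
time_s: 6.58
position: [0.3592, -0.2184, 0.2582]
tcp_rot: [[-0.113, 0.003, 0.994], [-0.994, -0.002, -0.113], [0.001, -1.0, 0.003]]
force: [0.3, -0.7, 0.4]
opening: 0.005
```

```bash
python3 - <<'E'
from h import *
b,_=cap('side');a,_=cap('top')
cv2.imwrite('pics/s4.png',cv2.resize(b[170:290,220:420,::-1],None,fx=4,fy=4,interpolation=cv2.INTER_CUBIC))
m=((a[:,:,0]>1.8*a[:,:,1].clip(1))&(a[:,:,0]>90));print('top red in box',m[150:290,260:390].sum())
E
```

```text
top red in box 36
```

View pics/s4.png

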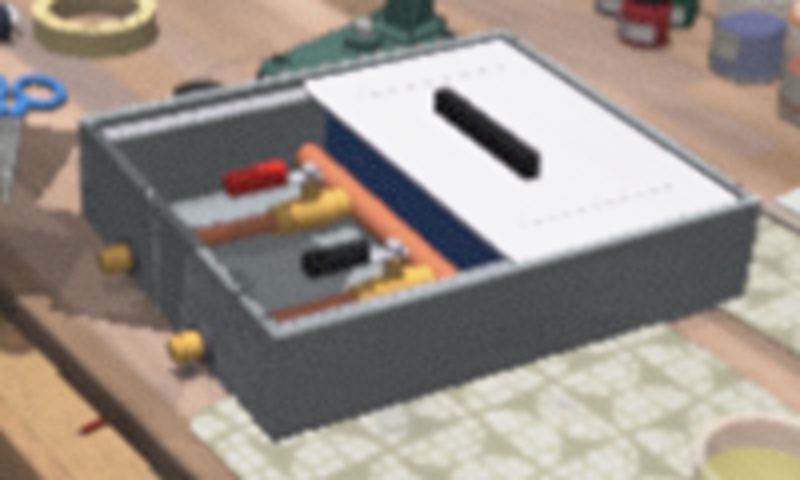

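The cover now sits against the back lip. The red lever is the left one (grip at crop about (256,173), pivot about (305,178)); the black lever is on the right (grip at about (336,256)).

```bash
python3 - <<'E'
from h import *
f=lambda L:[(x/4+220,y/4+170) for x,y in L]
b,_=cap('side');c=b.astype(int)[170:290,220:420];m=((c[:,:,0]>110)&(c[:,:,1]<60)).astype(np.uint8)
n,l,st,ce=cv2.connectedComponentsWithStats(m);i=1+st[1:,4].argmax();print(st[i],ce[i])
R=ray('side',[ce[i]+[220,170]],.053)[:,:2]
K=ray('side',f([(336,257)]),.053)[:,:2]
cc=ray('side',f([(306,83),(515,262),(757,205),(508,43)]),.07)[:,:2]
yaw=np.radians(-6.8);X=np.array([np.cos(yaw),np.sin(yaw)]);Y=np.array([-X[1],X[0]]);o=np.array([.447,-.231])
for n,p in(('red',R),('blk',K),('cover',cc)):
    print(n,p.round(3).tolist(),'box',np.c_[(p-o)@X,(p-o)@Y].round(3).tolist())
print('piv red',o+.03*X+.05*Y)
E
```

```text
[56 41 15  6 55] [62.92727273 43.63636364]
red [[0.449, -0.171]] box [[-0.006, 0.06]]
blk [[0.435, -0.28]] box [[-0.007, -0.051]]
cover [[0.536, -0.109], [0.502, -0.362], [0.673, -0.395], [0.701, -0.134]] box [[0.074, 0.132], [0.07, -0.124], [0.244, -0.136], [0.241, 0.127]]
piv red [ 0.48270916 -0.18490384]
```

Clear cover. Going in between the levers: insert at box (-0.016, +0.010) with the tips at about 38 mm.

Emit:
drive_tool([
  {"dx": -0.2,"dy": 0,"dz": 1,"wx": 0,"wy": 0,"wz": 0,"grip": 0},
  {"dx": 0,"dy": 0,"dz": 0.94,"wx": 0,"wy": 0,"wz": 0,"grip": 0},
  {"dx": 0,"dy": 1,"dz": 0,"wx": 0,"wy": 0,"wz": 0,"grip": 0},
  {"dx": 0,"dy": 1,"dz": 0,"wx": 0,"wy": 0,"wz": 0,"grip": 0},
  {"dx": 0,"dy": 1,"dz": 0,"wx": 0,"wy": 0,"wz": 0,"grip": 0},
  {"dx": 0,"dy": 0.5,"dz": 0,"wx": 0,"wy": 0,"wz": 0,"grip": 0},
  {"dx": 0,"dy": 0,"dz": 0,"wx": 0,"wy": 0,"wz": 0,"grip": 0},
])

```text
time_s: 7.6
position: [0.4357, -0.2179, 0.1157]
tcp_rot: [[-0.113, -0.003, 0.994], [-0.994, 0.003, -0.112], [-0.003, -1.0, -0.004]]
force: [-0.4, -0.3, 0.1]
opening: 0.008
```

```bash
python3 - <<'E'
from h import *
b,_=cap('side')
cv2.imwrite('pics/s5.png',cv2.resize(b[150:290,220:400,::-1],None,fx=4,fy=4,interpolation=cv2.INTER_CUBIC))
E
```

```text
(no output)
```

View pics/s5.png

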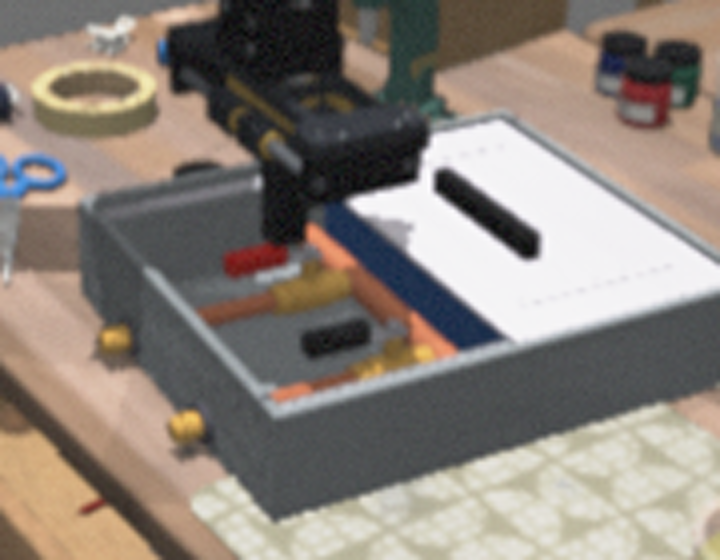

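The finger hangs between the two levers (tip at crop about (285,240), projecting down to about (285,318)). Lowering it there.

Emit:
drive_tool([
  {"dx": 0,"dy": 0.5,"dz": 0,"wx": 0,"wy": 0,"wz": 0,"grip": 0},
  {"dx": 0,"dy": 0.5,"dz": 0,"wx": 0,"wy": 0,"wz": 0,"grip": 0},
  {"dx": 0,"dy": 0.4,"dz": 0,"wx": 0,"wy": 0,"wz": 0,"grip": 0},
  {"dx": 0,"dy": 0,"dz": 0,"wx": 0,"wy": 0,"wz": 0,"grip": 0},
])

```text
time_s: 8.15
position: [0.4364, -0.2188, 0.0619]
tcp_rot: [[-0.113, 0.0, 0.994], [-0.994, -0.0, -0.113], [0.0, -1.0, 0.0]]
force: [-0.4, 0.5, 0.2]
opening: 0.005
```

Emit:
drive_tool([
  {"dx": -0.2,"dy": 0,"dz": 0,"wx": 0,"wy": 0,"wz": 0,"grip": 0},
  {"dx": -0.2,"dy": 0,"dz": 0,"wx": 0,"wy": 0,"wz": 0,"grip": 0},
  {"dx": -0.2,"dy": 0,"dz": 0,"wx": 0,"wy": 0,"wz": 0,"grip": 0},
  {"dx": -0.2,"dy": 0,"dz": 0,"wx": 0,"wy": 0,"wz": 0,"grip": 0},
  {"dx": -0.2,"dy": 0,"dz": 0,"wx": 0,"wy": 0,"wz": 0,"grip": 0},
])

```text
time_s: 8.78
position: [0.4401, -0.1787, 0.0619]
tcp_rot: [[-0.111, -0.001, 0.994], [-0.994, -0.001, -0.111], [0.001, -1.0, -0.001]]
force: [-3.1, -5.0, 1.9]
opening: 0.008
```

Emit:
drive_tool([
  {"dx": -0.25,"dy": 0,"dz": 0.05,"wx": 0,"wy": 0,"wz": 0,"grip": 0},
  {"dx": -0.25,"dy": 0,"dz": 0.1,"wx": 0,"wy": 0,"wz": 0,"grip": 0},
  {"dx": -0.15,"dy": 0,"dz": 0.15,"wx": 0,"wy": 0,"wz": 0,"grip": 0},
  {"dx": -0.15,"dy": 0,"dz": 0.15,"wx": 0,"wy": 0,"wz": 0,"grip": 0},
])

```text
time_s: 9.28
position: [0.4604, -0.1482, 0.0618]
tcp_rot: [[-0.112, -0.004, 0.994], [-0.994, 0.001, -0.112], [-0.001, -1.0, -0.004]]
force: [-4.1, -3.2, 2.5]
opening: 0.006
```

Emit:
drive_tool([
  {"dx": -0.1,"dy": 0,"dz": 0.15,"wx": 0,"wy": 0,"wz": 0,"grip": 0},
  {"dx": -0.05,"dy": 0,"dz": 0.15,"wx": 0,"wy": 0,"wz": 0,"grip": 0},
  {"dx": 0,"dy": 0,"dz": 0.1,"wx": 0,"wy": 0,"wz": 0,"grip": 0},
  {"dx": 0,"dy": 0,"dz": 0,"wx": 0,"wy": 0,"wz": 0,"grip": 0},
])

```text
time_s: 9.78
position: [0.4746, -0.1435, 0.0614]
tcp_rot: [[-0.112, -0.009, 0.994], [-0.994, 0.003, -0.112], [-0.002, -1.0, -0.009]]
force: [-8.8, -3.0, 5.7]
opening: 0.011
```

Emit:
drive_tool([
  {"dx": 0,"dy": 0,"dz": 0.1,"wx": 0,"wy": 0,"wz": 0,"grip": 0},
  {"dx": 0,"dy": 0,"dz": 0,"wx": 0,"wy": 0,"wz": 0,"grip": 0},
])

```text
time_s: 10.02
position: [0.4749, -0.1433, 0.0612]
tcp_rot: [[-0.111, -0.017, 0.994], [-0.994, 0.006, -0.111], [-0.004, -1.0, -0.017]]
force: [-16.3, -5.8, 9.9]
opening: 0.005
```

Emit:
drive_tool([
  {"dx": 0,"dy": 0,"dz": 0.08,"wx": 0,"wy": 0,"wz": 0,"grip": 0},
  {"dx": 0,"dy": 0,"dz": 0,"wx": 0,"wy": 0,"wz": 0,"grip": 0},
])

```text
time_s: 10.28
position: [0.4751, -0.1431, 0.0611]
tcp_rot: [[-0.11, -0.023, 0.994], [-0.994, 0.007, -0.11], [-0.005, -1.0, -0.024]]
force: [-22.8, -8.1, 13.4]
opening: 0.005
```

The force is rising with no movement, so the lever is at its stop. Backing off, lifting out and checking.

Emit:
drive_tool([
  {"dx": 0.1,"dy": 0,"dz": -0.4,"wx": 0,"wy": 0,"wz": 0,"grip": 0},
  {"dx": 0.1,"dy": 0,"dz": -0.3,"wx": 0,"wy": 0,"wz": 0,"grip": 0},
  {"dx": 0,"dy": -1,"dz": 0,"wx": 0,"wy": 0,"wz": 0,"grip": 0},
  {"dx": 0,"dy": -1,"dz": 0,"wx": 0,"wy": 0,"wz": 0,"grip": 0},
  {"dx": 0,"dy": -1,"dz": 0,"wx": 0,"wy": 0,"wz": 0,"grip": 0},
  {"dx": 0,"dy": -1,"dz": -1,"wx": 0,"wy": 0,"wz": 0,"grip": 0},
  {"dx": 0,"dy": -1,"dz": -1,"wx": 0,"wy": 0,"wz": 0,"grip": 0},
  {"dx": 0,"dy": 0,"dz": 0,"wx": 0,"wy": 0,"wz": 0,"grip": 0},
])

```text
time_s: 11.28
position: [0.3769, -0.1413, 0.2641]
tcp_rot: [[-0.114, 0.005, 0.993], [-0.993, -0.003, -0.114], [0.002, -1.0, 0.005]]
force: [-0.8, -0.3, 0.1]
opening: 0.004
```

```bash
python3 - <<'E'
from h import *
b,_=cap('side')
cv2.imwrite('pics/s6.png',cv2.resize(b[150:290,220:420,::-1],None,fx=4,fy=4,interpolation=cv2.INTER_CUBIC))
s=bot.read_state();print(s['position'],s['force'])
c=b.astype(int)[170:290,220:420];m=((c[:,:,0]>110)&(c[:,:,1]<60)).astype(np.uint8)
n,l,st,ce=cv2.connectedComponentsWithStats(m);i=1+st[1:,4].argmax();print(st[i],ce[i])
for j in [i]:
  v,u=np.nonzero(l==j);d=np.c_[u,v]+[220,170]
  P=ray('side',d,.055)[:,:2];q=(P-[.452,-.231])@np.array([[.9936,.1132],[-.1132,.9936]]);print(q.mean(0),q.min(0),q.max(0))
E
```

```text
[ 0.37790791 -0.14174395  0.26301933] [ 0.28781958  0.54652453 -0.57632329]
[65 30 10  9 43] [69.88372093 33.72093023]
[0.03029764 0.09624174] [0.02378312 0.07027018] [0.03848178 0.11969499]
```

View pics/s6.png

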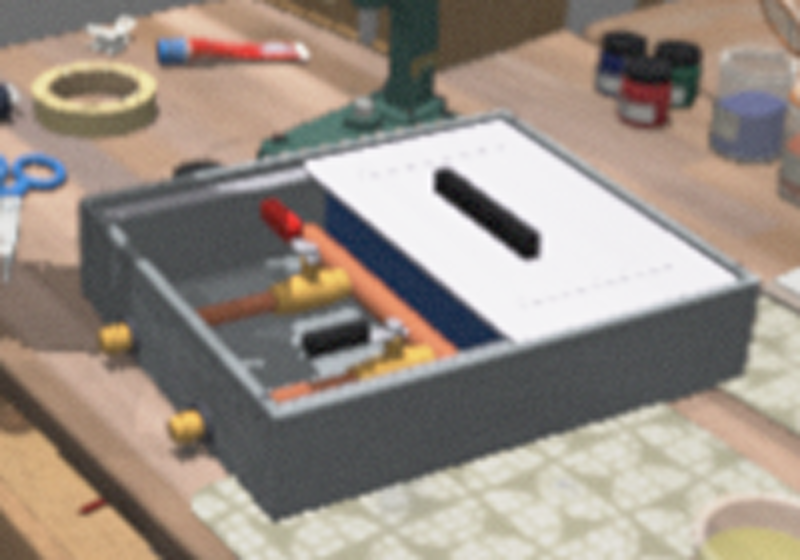

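The red lever points left, with its grip centre at box (0.030, 0.096), which matches fully shut at (0.03, 0.095). The black lever has not moved and the cover is flat at the back. Handing in.

```bash
python3 -c "
from h import *
print(workorder.hand_in())"
```

```text
the job is handed in; nothing more can be done
None
```

I pushed the cover back along its rails by its rib, then pushed the red (left) lever round to its stop with the closed fingers. After lifting clear I handed the job in at about 11.4 s; the hand-in gave no verdict.

- **Cover:** it looks flat against the back lip. I measured its middle at about +0.153 to +0.157 m, within a few mm of the +0.153 m end stop. I did not feel a clear hard stop at the end of that push.
- **Red lever:** at the end of the push the force rose to about 23 N with no further movement. The red grip then measured box (0.030, 0.096) m, against (0.030, 0.095) m expected when fully shut.
- **Black lever:** its grip is at the same pixel position in the pictures before and after the lever push.
- **Bystanders:** those visible in the last side view (tape roll, and edges of the ink pot and the yellow dye pot) look unmoved. The cutter and most of the brayer were outside that final crop, so I did not check them at the end; no move passed low near them.
- **Robot:** it was clear of everything, with contact force near zero.
- **Disagreements:** the box position from the two cameras differed by about 5 mm and 1 to 2 degrees. I took a value in between, and the contacts agreed with it. My first two move calls were refused for incomplete rows and had no effect.
- **Pictures:** I viewed 9 in all.

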